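# Snap the cover onto a repaired power adapter

### The job

Close the repaired power adapter: take the loose black cover by its grey grip rib, lower it (do not drop it) onto the open white housing held in the cushioned repair holder, with its two clip arms over the two orange rim beads, and press it straight down until both clips have snapped over and it sits fully home. It needs a firm push, but never put more than about 25 N on the housing. Let go of it at the end, and leave the jar, the spool, the meter and the screwdriver where they are.

Things in the scene. Friction and masses are not known exactly. Their poses are not given: they have to be found in the camera images.
- holder: Aluminium repair holder, 150 mm (x) long and 104 mm (y) over its clamps, fixed on the bench. Origin: centre of its underside, on the bench; z up. The housing sits in it on a cushion: pushed down, the housing sinks 5 to 14 mm, a different amount each time and unknown beforehand, taking up to about 7 N, and then stands firm; let go, it rises again.
- housing: White open-topped adapter housing, 104 (x) by 70 (y) mm outside, walls 4 mm, green circuit board inside, held in the holder; it can only sink a little on its cushion. Origin (when not pressed): the holder's origin, on the bench; z up. Its rim is 60 mm above the origin. An orange bead stands out at the middle of each short end. The cover fits either way round (half a turn is the same).
- housing_rim (a point): Centre of the housing's open top, level with its rim, 60 mm above the housing's origin; axes as the housing's.
- bead_mid_a (a point): Centre of the orange round bead at the housing's +x end, 55 mm from the middle, 52 mm above the housing's origin: 6 mm in diameter, 44 mm long along y, reaching 6 mm out from the wall. It is sprung (about 5 N per mm) and yields inward, towards the housing, by up to 5 mm.
- bead_mid_b (a point): Centre of the like bead at the housing's -x end.
- cover: Black cover, 0.1 to 0.17 kg, standing upright on its clip arms. Plate 126 (x) by 80 (y) by 4 mm, its underside 15 mm above the origin. Two guide tabs hang 13 mm below it at y = +-38.5 mm and pass outside the housing's long walls with 2 mm clearance a side. Origin: centre, level with the arms' feet; z up. Fully home the plate lies on the rim, origin 45 mm above the housing's.
- cover_grip (a point): Centre of the grey grip rib on the cover's plate, 30 mm above the cover's origin; axes as the cover's. The rib is 56 (x) by 12 (y) by 22 mm high, from 19 to 41 mm above the cover's origin: pinch it across y from above.
- clip_a (a point): Centre of the inward barb, 6 mm in diameter, at the foot of the rigid clip arm at the cover's +x end, 59 mm from the middle, 3 mm above the cover's origin. The arm is 4 mm thick and 24 mm wide. Barbs meet beads about 8 mm before home; passing over takes 8 to 15 N in all, pushed at the middle, then the push drops and the cover holds by itself. Home: 48 mm above the housing's origin.
- clip_b (a point): The like barb at the cover's -x end; fully home it too is 48 mm above the housing's origin.
- jar: Small closed jar with a green lid, 40 mm in diameter, 50 mm high; a bystander. Origin: centre of its underside.
- spool: Aluminium spool, 52 mm in diameter, 32 mm high, standing on its flange; a bystander. Origin: centre of its underside.
- meter: Blue hand meter lying face up, 76 (x) by 150 (y) by 34 mm; a bystander. Origin: centre of its underside.
- driver: Screwdriver with a red handle, 160 mm long, lying along its x on the bench; a bystander. Origin: its underside.
Not all that is in view belongs to the job. Several things have the shape of the cover; the one meant has the colours described above.

How it is judged (in metres and radians):
On the way, in this order (a step that is already met when the one before it is completed fails the run):
1. the cover is lowered squarely onto the housing, its clips not yet snapped over (dropped through faster than 0.15 m/s does not count) (horizontal distance between cover and housing below 0.004 m and angle between the x axis of cover and the x axis of housing, either way round below 0.08 rad and z of clip_a in the frame of housing between 0.0512 and 0.0625 m and z of clip_b in the frame of housing between 0.0512 and 0.0625 m and linear speed of cover below 0.15 m/s), for 0.04 s.
2. both clips have snapped over the beads (z of each of clip_a, clip_b in the frame of housing below 0.0502 m and horizontal distance between cover and housing below 0.004 m and angle between the x axis of cover and the x axis of housing, either way round below 0.08 rad), for 0.2 s.
At the end, for the whole second after the job is handed in: Both clip barbs are below the beads (within 2 mm of fully home), the cover is centred on the housing within 4 mm and squared to it within 0.08 rad (either way round), at rest and released (all of step 2 and linear speed of cover below 0.01 m/s and contact force between the fingers and cover below 0.1 N); the robot touches nothing.
It fails at once if the cover is pressed on the housing with more than about 30 N (45 N in all contacts summed, of which the clips squeezing the beads take about 15 N) (contact force between cover and housing above 45 N).
It fails at once if more than 30 N between the robot and the housing (contact force between any of the fingers, the arm and housing above 30 N).
It fails at once if the jar, spool, meter or screwdriver is moved by more than 25 mm (distance of any of jar, spool, meter, driver from where it was at the start of the episode above 0.025 m).
It also fails if it takes over 54 s, if anything falls off the work surface, if the arm or the gripper's body presses on something with over 40 N, if the wrist force passes 120 N, or if a joint passes its speed limit or range.

### The arm

A 6-joint arm with a two-finger parallel gripper is mounted at the origin on the work surface. World frame = base frame: x ahead of the robot, y to its left, z up, the work surface at z = 0. Lengths are in mm, angles in rad, forces in N, time in s.
With the tool pointing down it reaches from about 275 to 825 mm from the base axis. Payload 4.9 kg.
Tool frame: the origin (TCP) lies at the very end of the fingers, on their centre line; the grasp point (between the pads) lies 19 mm behind it; z points along the fingers, y is the line along which they close (so a half turn about z gives the same grasp; the last joint's range is limited). The gripper opens to 85 mm and grips with 20 to 120 N. Pads are 22 mm wide; open, the fingers measure 114 mm over their backs; the gripper's body (76 mm by 85 mm) begins 54 mm behind the grasp point. The pads swing forward as they close: fully open they stand 13 mm farther back than shut.
Start: joints at [1.008, 0.326, -0.193, 1.052, 0, 1.437], TCP at [228.676, 500.226, 231.281] pointing down, gripper open.
Joint ranges: [-2.65, 2.65], [-0.97, 1.79], [-1.3, 1.35], [-1.93, 2.1], [-1.47, 1.37], [-3.14, 3.14]. Speed limits (rad/s): [2.57, 2.57, 3.14, 3.14, 3.14, 3.14].

### API

Orientations are given as [roll, pitch, yaw] about the fixed x, y, z axes, in that order (R = Rz(yaw) Ry(pitch) Rx(roll)).
In Python, from bench import bot, solve_ik, imaging gives the robot as it stands. Calls block until the motion is done:
- bot.move_ptp(position, orientation): joint-space move of the TCP to a pose.
- bot.movel(position, rot=None, max_speed=150, threshold=None): straight line of the TCP; rot=None keeps the orientation; max_speed is the mean speed in mm/s. With threshold (N) it stops when the force on the tool has changed by that much, and returns True; else False.
- bot.move_j(angles): joint-space move.
- bot.grip(opening, effort=None): opening from 0.0 (shut) to 1.0 (fully open); effort is the grip in N (None keeps the last); returns when the fingers have stopped.
- bot.dwell(seconds).
- solve_ik(position, orientation): joint angles nearest the present ones, or None.
- bot.get_state(): the state.
- imaging.capture(name): name is "scene" or "top" or "wrist"; returns the picture (420x560x3 uint8, blue, green, red); there is no depth.
- imaging.camera_model(name): a dict with "K" (3x3 intrinsics, pixels), "position" and "rotation" of the camera in the world. Camera axes: x right, y up, looking along -z (the intrinsics and any distortion apply to the point x, -y, -z); pixel columns grow to the right and rows downward; lengths in mm; the calibration is good to about 2 mm. A picture is of the moment at which its call begins: read the wrist's pose just before it. camera_model takes no time and is no camera call; for the wrist camera it gives the pose at the moment of the call.
A pose or a line that the arm cannot do raises bot.IKError and nothing moves.
- bot.sign_off(): hands the job in; it is judged then, once.
The state is a dict: "t": time; "qpos": joint angles; "joint_velocities": joint speeds; "effort": joint torques, N m; "tcp_pos": TCP position; "orientation": TCP orientation; "contact_force": force on the tool from outside, world axes, zero at the start; "wrist_torque": the same for the moment, N m; "opening": opening from 0.0 (shut) to 1.0 (fully open); "gripper_force": force on a finger pad.
Only numpy, scipy, OpenCV 4.12 (cv2) and the standard library are available. Lean on these libraries where they do the work, as an engineer would, in place of code of your own. Each camera call takes 0.05 s, during which the arm holds its last target. There are 200 camera calls.

## Working session

There is one attempt and no reset: what is moved stays moved. The work goes in short steps, each a Python script; the robot and the scene stay as the last script left them, time stands still between calls to the robot, and variables do not carry over. Pictures are saved under pics/ and viewed, at most 10 in all, crops included, and the job is handed in when it is done.

```bash
ls; mkdir -p pics; python3 - <<'E'
from bench import bot, solve_ik, imaging
import cv2, numpy as np
for n in ("scene","top"):
    im=imaging.capture(n); cv2.imwrite(f"pics/{n}0.png",im)
    m=imaging.camera_model(n); print(n,{k:np.round(v,4).tolist() if not isinstance(v,str) else v for k,v in m.items()})
m=imaging.camera_model("wrist"); print(m)
s=bot.get_state(); print(s)
E
```

```text
pics
scene {'K': [[409.7046, 0.0, 281.1791], [0.0, 409.7046, 217.7381], [0.0, 0.0, 1.0]], 'position': [1211.2186, 204.2803, 651.1331], 'rotation': [0.882, 0.0212, 2.0395]}
top {'K': [[415.1052, 0.0, 286.9093], [0.0, 415.1052, 206.1463], [0.0, 0.0, 1.0]], 'position': [376.0089, -103.0753, 1146.7606], 'rotation': [0.1644, 0.0041, -1.5907]}
{'K': array([[337.33103267,   0.        , 280.44455061],
       [  0.        , 337.33103267, 214.76051713],
       [  0.        ,   0.        ,   1.        ]]), 'position': array([152.30841785, 536.12731519, 371.89062072]), 'rotation': array([-0.32702048,  0.00188405,  1.14197762])}
{'t': 0.1, 'qpos': array([ 1.00783219e+00,  3.26879449e-01, -1.93451345e-01,  1.05199525e+00,
        3.00570665e-06,  1.43657176e+00]), 'joint_velocities': array([ 0.00044591, -0.00134796,  0.00301371,  0.0003669 ,  0.0019262 ,
       -0.00234871]), 'effort': array([ 1.06299918e-03, -4.44238544e+01,  2.63039267e+01,  7.88175239e-03,
       -7.95736196e-05, -1.20171947e-05]), 'tcp_pos': array([228.37965009, 499.79142429, 230.58720909]), 'orientation': array([-3.14007710e+00, -2.07687671e-04,  2.71285293e+00]), 'contact_force': array([ 0.46716021, -0.35489194, -0.24626356]), 'wrist_torque': array([-0.06208011,  0.02258294,  0.03633277]), 'gripper_force': 0.0, 'opening': 0.9920374417918356}
```

View pics/scene0.png

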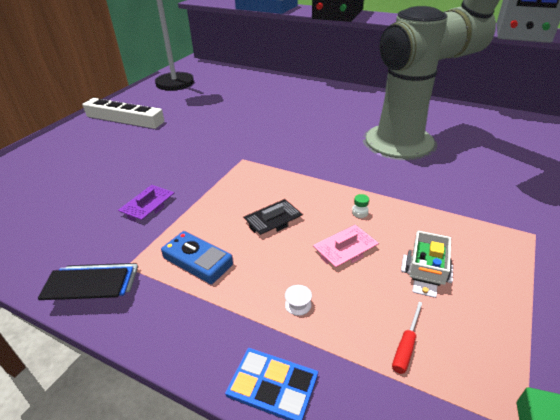

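View pics/top0.png

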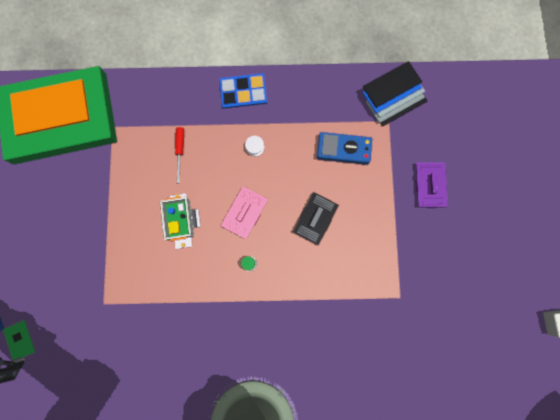

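Top view: the things that share the cover's shape are black at (316,218), pink at (244,212) and purple at (431,185). The black one with the grey rib is the cover. The housing is at (176,219), the jar at (248,263), the spool at (254,146), the meter at (345,148) and the driver at (179,150).

```bash
cat > h.py <<'E'
from bench import bot, solve_ik, imaging
import cv2, numpy as np
from scipy.spatial.transform import Rotation as Ro
def rays(m,uv):
    uv=np.atleast_2d(np.asarray(uv,float)); K=m["K"]
    d=np.c_[(uv[:,0]-K[0,2])/K[0,0],-(uv[:,1]-K[1,2])/K[1,1],-np.ones(len(uv))]
    d=Ro.from_euler("xyz",m["rotation"]).apply(d)
    return np.array(m["position"]),d/np.linalg.norm(d,axis=1)[:,None]
def plane(m,uv,z):
    p,d=rays(m,uv); return p+d*((z-p[2])/d[:,2])[:,None]
def tri(obs):   # [(model,uv)...] -> least-squares point, residual mm
    A=np.zeros((3,3));b=np.zeros(3);L=[]
    for m,uv in obs:
        p,d=rays(m,uv); M=np.eye(3)-np.outer(d[0],d[0]); A+=M;b+=M@p;L.append((M,p))
    x=np.linalg.solve(A,b); return x,max(np.linalg.norm(M@(x-p)) for M,p in L)
def project(m,P):
    q=Ro.from_euler("xyz",m["rotation"]).inv().apply(np.atleast_2d(P)-m["position"]); K=m["K"]
    return np.c_[K[0,2]-K[0,0]*q[:,0]/q[:,2],K[1,2]+K[1,1]*q[:,1]/q[:,2]]
def look_pose(P,yaw,z):   # TCP position, tool down at yaw, so that the wrist camera's axis hits P
    s=bot.get_state(); m=imaging.camera_model("wrist")
    Rt=Ro.from_euler("xyz",s["orientation"]); off=Rt.inv().apply(m["position"]-s["tcp_pos"])
    ax=Rt.inv().apply(Ro.from_euler("xyz",m["rotation"]).apply([0,0,-1]))
    Rn=Ro.from_euler("xyz",[np.pi,0,yaw]); o=Rn.apply(off);a=Rn.apply(ax)
    c=np.array(P)+a*((z+o[2]-P[2])/a[2]); t=c-o; t[2]=z
    return t
E
python3 - <<'E'
from h import *
s=bot.get_state(); m=imaging.camera_model("wrist")
Rt=Ro.from_euler("xyz",s["orientation"]);print("cam off in tool",Rt.inv().apply(m["position"]-s["tcp_pos"]),"axis",Rt.inv().apply(Ro.from_euler("xyz",m["rotation"]).apply([0,0,-1])))
T=imaging.camera_model("top"); S=imaging.camera_model("scene")
for n,u,v in(("cover",(316,218),(273,214)),("hous",(176,219),(432,250)),("jar",(248,263),(361,202)),("pink",(244,212),(347,242))): print(n,plane(T,[u],30)[0].round(), tri([(T,[u]),(S,[v])])[0].round())
im=cv2.imread("pics/top0.png"); c=im[160:280,130:360]; cv2.imwrite("pics/topcrop.png",cv2.resize(c,None,fx=3.4,fy=3.4,interpolation=cv2.INTER_CUBIC))
C=plane(T,[(316,218)],30)[0];H=plane(T,[(176,219)],50)[0]
for yaw in np.arange(-3,3.2,0.5):
  for nm,P in(("C",C),("H",H)):
    t=look_pose(P,yaw,230); q=solve_ik(t,[np.pi,0,yaw]); print(nm,round(yaw,1),t.round(),None if q is None else np.round(q,1))
E
```

```text
cam off in tool [  84.32113609    1.20830886 -141.28789573] axis [-3.21419369e-01 -3.74442178e-04  9.46936877e-01]
cover [ 527. -180.   30.] [ 528. -180.   19.]
hous [532. 200.  30.] [529. 194.  53.]
jar [410.   5.  30.] [410.   4.  34.]
pink [548.  15.  30.] [548.  17.  21.]
C -3.0 [ 496. -186.  230.] [-0.5  0.3 -0.2  1.   0.  -0.6]
H -3.0 [505. 190. 230.] [ 0.2  0.3 -0.2  1.   0.   0.1]
C -2.5 [ 502. -200.  230.] [-0.5  0.3 -0.2  1.   0.  -1.2]
H -2.5 [510. 179. 230.] [ 0.2  0.3 -0.2  1.   0.  -0.4]
C -2.0 [ 515. -210.  230.] [-0.5  0.3 -0.2  1.1  0.  -1.7]
H -2.0 [520. 171. 230.] [ 0.2  0.3 -0.2  1.   0.  -1. ]
C -1.5 [ 530. -212.  230.] [-0.5  0.4 -0.1  1.1  0.  -2.2]
H -1.5 [532. 170. 230.] [ 0.2  0.3 -0.2  1.1  0.  -1.5]
C -1.0 [ 545. -206.  230.] [-0.5  0.4 -0.1  1.1  0.  -2.6]
H -1.0 [544. 174. 230.] [ 0.2  0.4 -0.1  1.1  0.  -2. ]
C -0.5 [ 555. -195.  230.] [-0.5  0.4 -0.1  1.1  0.  -3.1]
H -0.5 [552. 183. 230.] [ 0.2  0.4 -0.1  1.1  0.  -2.4]
C 0.0 [ 559. -179.  230.] [-0.4  0.4 -0.1  1.1  0.   2.7]
H 0.0 [554. 195. 230.] [ 0.2  0.4 -0.1  1.1  0.  -2.9]
C 0.5 [ 554. -164.  230.] [-0.4  0.4 -0.1  1.1  0.   2.2]
H 0.5 [551. 207. 230.] [ 0.2  0.4 -0.1  1.1  0.   2.9]
C 1.0 [ 543. -153.  230.] [-0.4  0.4 -0.2  1.1  0.   1.7]
H 1.0 [542. 216. 230.] [ 0.3  0.4 -0.1  1.1  0.   2.4]
C 1.5 [ 528. -149.  230.] [-0.4  0.3 -0.2  1.   0.   1.2]
H 1.5 [530. 219. 230.] [ 0.3  0.4 -0.1  1.1  0.   1.9]
C 2.0 [ 513. -152.  230.] [-0.4  0.3 -0.2  1.   0.   0.7]
H 2.0 [518. 216. 230.] [ 0.3  0.3 -0.2  1.1  0.   1.4]
C 2.5 [ 501. -162.  230.] [-0.5  0.3 -0.3  1.   0.   0.2]
H 2.5 [509. 208. 230.] [ 0.3  0.3 -0.2  1.   0.   0.9]
C 3.0 [ 496. -177.  230.] [-0.5  0.3 -0.3  1.   0.  -0.3]
H 3.0 [505. 197. 230.] [ 0.2  0.3 -0.2  1.   0.   0.4]
```

View pics/topcrop.png

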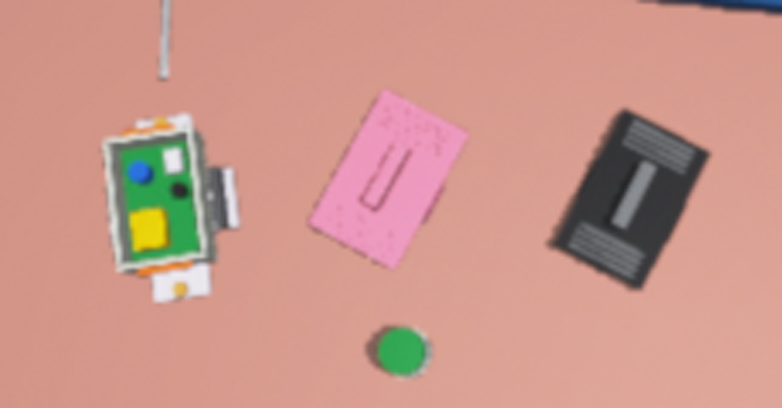

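The crop confirms the choice: the black plate with the grey rib at crop (634,195) is the cover and the pink one is a decoy. The housing has orange beads at its top and bottom ends, crop (150,128) and (163,268). Next I take two wrist views of each.

```bash
python3 - <<'E'
from h import *
import pickle
C=[527,-180,30];H=[530,196,55]
out={}
for n,P,yaw in(("h1",H,2.3),("h2",H,-2.5),("c1",C,-2.8),("c2",C,1.9)):
    bot.move_ptp(look_pose(P,yaw,230),[np.pi,0,yaw]); bot.dwell(0.3)
    m=imaging.camera_model("wrist"); im=imaging.capture("wrist"); out[n]=m; cv2.imwrite(f"pics/{n}.png",im)
pickle.dump(out,open("cams.pkl","wb"))
I=[cv2.resize(cv2.imread(f"pics/{n}.png"),(400,300),interpolation=cv2.INTER_AREA) for n in("h1","h2","c1","c2")]
cv2.imwrite("pics/mont.png",np.vstack([np.hstack(I[:2]),np.hstack(I[2:])]))
s=bot.get_state();print(s["t"],s["contact_force"])
E
```

```text
7.2583 [ 0.08361376 -0.03083778 -0.75398233]
```

View pics/mont.png

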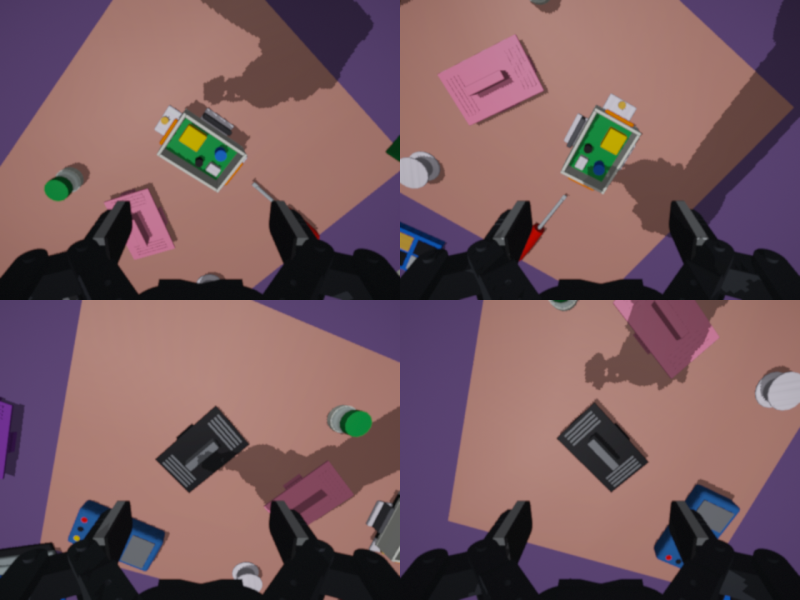

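The montage (half scale) shows the housing at (202,150) and (600,150), and the cover with its grey rib at (203,448) and (602,446). Next I segment the rim and plate outlines.

```bash
cat > seg.py <<'E'
from h import *
import pickle
def quad(mask,scale):
    cs,_=cv2.findContours(mask,cv2.RETR_EXTERNAL,cv2.CHAIN_APPROX_NONE)
    c=max(cs,key=cv2.contourArea); hull=cv2.convexHull(c)
    q=cv2.minAreaRect(c); box=cv2.boxPoints(q)
    # refine: fit a line to contour points near each box side (central 70 %), intersect
    pts=c[:,0].astype(float); L=[]
    for i in range(4):
        a,b=box[i],box[(i+1)%4]; d=(b-a)/np.linalg.norm(b-a); n=np.array([-d[1],d[0]])
        t=(pts-a)@d/np.linalg.norm(b-a); e=abs((pts-a)@n)
        s=pts[(t>.12)&(t<.88)&(e<0.1*min(q[1]))]
        for _ in range(3):
            vx,vy,x,y=cv2.fitLine(s.astype(np.float32),cv2.DIST_HUBER,0,.01,.01).ravel()
            r=abs((s-[x,y])@[-vy,vx]); s=s[r<max(1.5*np.median(r),1.)]
        L.append(np.cross([x,y,1],[x+vx,y+vy,1]))
    P=[np.cross(L[i-1],L[i]) for i in range(4)]
    return np.array([p[:2]/p[2] for p in P]),c
E
python3 - <<'E'
from seg import *
cams=pickle.load(open("cams.pkl","rb")); ov=[]; Q={}
for n,P in(("h1",[530,196,58]),("h2",[530,196,58]),("c1",[527,-180,19]),("c2",[527,-180,19])):
    im=cv2.imread(f"pics/{n}.png"); u=project(cams[n],P)[0].astype(int); x0,y0=u-90
    c=im[y0:y0+180,x0:x0+180]; S=4; c=cv2.resize(c,None,fx=S,fy=S,interpolation=cv2.INTER_CUBIC)
    hsv=cv2.cvtColor(c,cv2.COLOR_BGR2HSV)
    if n[0]=="h": mk=((hsv[...,1]<60)&(hsv[...,2]>150)).astype(np.uint8)*255; mk=cv2.morphologyEx(mk,cv2.MORPH_CLOSE,np.ones((9,9)))
    else: mk=((c.max(2)<75)|((hsv[...,1]<50)&(hsv[...,2]<170))).astype(np.uint8)*255
    q,ct=quad(mk,S); Q[n]=(q+.5)/S-.5+[x0,y0]
    cv2.drawContours(c,[ct],-1,(255,0,255),1); cv2.polylines(c,[q.round().astype(int)],True,(255,255,0),1)
    ov.append(cv2.resize(c[60:660,60:660] if 0 else c,(400,400))[50:350])
    print(n,Q[n].round(1).tolist())
pickle.dump(Q,open("Q.pkl","wb"))
for a,b in(("h1","h2"),("c1","c2")):
    # match corners through world plane
    z=60 if a=="h1" else 19
    A=plane(cams[a],Q[a],z);B=plane(cams[b],Q[b],z)
    for i in range(4):
        j=np.argmin(np.linalg.norm(B-A[i],axis=1)); x,r=tri([(cams[a],Q[a][i]),(cams[b],Q[b][j])]); print(a,x.round(1),round(r,2), A[i].round(1),B[j].round(1))
cv2.imwrite("pics/ov.png",np.vstack([np.hstack(ov[:2]),np.hstack(ov[2:])]))
E
```

```text
h1 [[198.8, 204.9], [236.8, 144.4], [345.4, 217.1], [303.7, 269.7]]
h2 [[224.1, 241.4], [274.0, 149.8], [334.8, 190.6], [284.6, 270.9]]
c1 [[217.7, 222.5], [302.2, 147.9], [348.8, 202.3], [264.1, 268.8]]
c2 [[219.0, 192.4], [272.1, 142.8], [347.6, 225.7], [295.4, 267.9]]
h1 [471.5 156.2  75.2] 9.48 [462.5 152.6  60. ] [482.6 155.2  60. ]
h1 [465.1 221.9  79.2] 12.12 [453.2 221.6  60. ] [479.  224.4  60. ]
h1 [576.9 238.1  58.5] 0.36 [576.7 238.3  60. ] [575.9 237.6  60. ]
h1 [585.7 169.2  60. ] 0.01 [585.7 169.2  60. ] [585.7 169.1  60. ]
c1 [ 563.9 -241.1   15. ] 0.06 [ 562.2 -240.8   19. ] [ 563.1 -239.2   19. ]
c1 [ 454.3 -181.2   16.2] 0.02 [ 454.  -181.5   19. ] [ 454.5 -180.3   19. ]
c1 [ 492.2 -112.1   16.4] 0.08 [ 491.7 -112.9   19. ] [ 492.1 -111.7   19. ]
c1 [ 602.8 -172.9   12.2] 0.08 [ 599.4 -173.8   19. ] [ 600.5 -170.9   19. ]
```

View pics/ov.png

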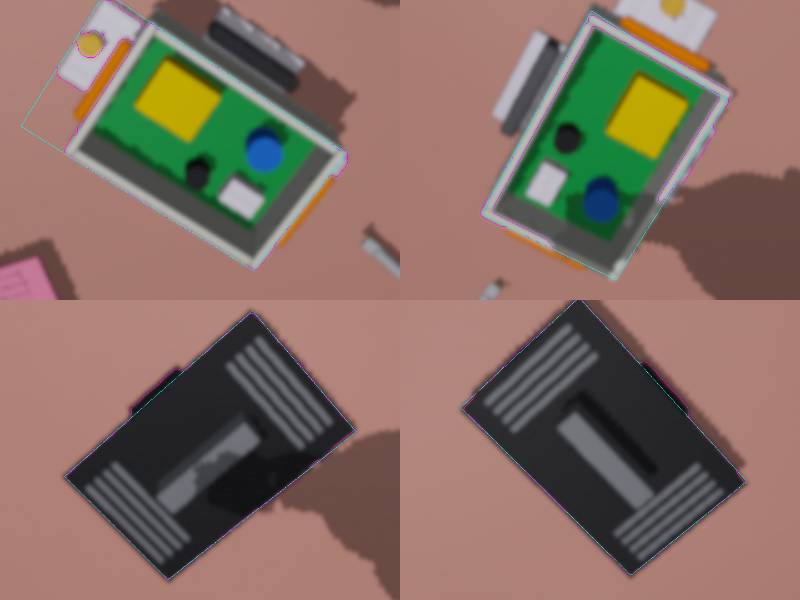

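The cover outline is clean: the corner rays agree to 0.1 mm and the size comes out at 125×79. In the housing views the clamps and shadow spoil the mask. I'll seed its rim corners from the overlay at left (153,22), (68,152), (256,269), (346,152) and right (592,12), (732,94), (615,279), (483,212). From there I fit the rim centreline, and I also triangulate the rib.

```bash
cat > meas.py <<'E'
from seg import *
cams=pickle.load(open("cams.pkl","rb")); Q=pickle.load(open("Q.pkl","rb"))
def rimfit(n,ovc,offx):
    im=cv2.imread(f"pics/{n}.png").min(2).astype(np.float32)
    u=project(cams[n],[530,196,58])[0].astype(int)-90
    cor=(np.array(ovc,float)-[offx,-50])*1.8/4+u; ctr=cor.mean(0); cor=cor+(ctr-cor)*0.035
    L=[]
    for i in range(4):
        a,b=cor[i],cor[(i+1)%4]; d=(b-a)/np.linalg.norm(b-a); nn=np.array([-d[1],d[0]])
        t=np.linspace(.06,.94,60); o=np.linspace(-4.5,4.5,46)
        g=(a+np.outer(t,b-a))[:,None]+o[None,:,None]*nn
        v=cv2.remap(im,g[...,0].astype(np.float32),g[...,1].astype(np.float32),cv2.INTER_LINEAR)
        w=np.clip(v-.6*v.max(1,keepdims=True),0,None)
        ok=v.max(1)>100
        c=(w*o).sum(1)/w.sum(1); s=(a+np.outer(t,b-a)+c[:,None]*nn)[ok]
        for _ in range(3):
            vx,vy,x,y=cv2.fitLine(s.astype(np.float32),cv2.DIST_HUBER,0,.01,.01).ravel()
            r=abs((s-[x,y])@[-vy,vx]); s=s[r<max(2*np.median(r),.3)]
        print(n,i,len(s),round(float(np.median(r)),2),end=" ; ")
        L.append(np.cross([x,y,1],[x+vx,y+vy,1]))
    print(); P=[np.cross(L[i-1],L[i]) for i in range(4)]
    return np.array([p[:2]/p[2] for p in P])
def tri4(a,qa,b,qb,z):
    A=plane(cams[a],qa,z);B=plane(cams[b],qb,z);X=[]
    for i in range(4):
        j=np.argmin(np.linalg.norm(B-A[i],axis=1)); x,r=tri([(cams[a],qa[i]),(cams[b],qb[j])]); X.append(x); print(x.round(1),round(r,2))
    X=np.array(X); l=np.linalg.norm(X-np.roll(X,-1,0),axis=1); k=0 if l[0]>l[1] else 1
    e=(X[(k+1)%4]-X[k])+(X[(k+2)%4]-X[(k+3)%4]); yaw=np.arctan(e[1]/e[0])
    print("centre",X.mean(0).round(2),"yaw",yaw.round(4),"sides",l.round(1)); return X.mean(0),yaw
E
python3 - <<'E'
from meas import *
h1=rimfit("h1",[(153,22),(68,152),(256,269),(346,152)],0)
h2=rimfit("h2",[(592,12),(732,94),(615,279),(483,212)],400)
H=tri4("h1",h1,"h2",h2,60); C=tri4("c1",Q["c1"],"c2",Q["c2"],19)
pickle.dump((H,C,h1,h2),open("pose.pkl","wb"))
for n in("h1","h2"): print(plane(cams[n],h1 if n=="h1" else h2,60).mean(0).round(1))
# rib: grey blob inside the plate
obs=[]
for n in("c1","c2"):
    im=cv2.imread(f"pics/{n}.png"); u=Q[n].mean(0); g=im.max(2)
    mk=np.zeros_like(g); cv2.fillConvexPoly(mk,(u+(Q[n]-u)*.55).round().astype(int),255)
    mk=((g>62)&(mk>0)).astype(np.uint8); k,lab,st,ce=cv2.connectedComponentsWithStats(mk)
    i=1+np.argmax(st[1:,4]); pts=np.argwhere(lab==i)[:,::-1].astype(np.float32)
    r=cv2.minAreaRect(pts); print(n,"rib",r,st[i]); obs.append((cams[n],[r[0]]))
print("rib",tri(obs))
E
```

```text
h1 0 60 0.04 ; h1 1 60 0.01 ; h1 2 43 0.01 ; h1 3 60 0.01 ; 
h2 0 59 0.02 ; h2 1 36 0.21 ; h2 2 40 0.15 ; h2 3 60 0.04 ; 
[476.8 223.3  59.5] 0.11
[485.6 157.2  58.8] 0.09
[584.5 170.5  59.1] 0.25
[575.6 236.2  56.8] 0.64
centre [530.64 196.82  58.54] yaw 0.1321 sides [66.6 99.8 66.3 99.7]
[ 563.9 -241.1   15. ] 0.06
[ 454.3 -181.2   16.2] 0.02
[ 492.2 -112.1   16.4] 0.08
[ 602.8 -172.9   12.2] 0.08
centre [ 528.29 -176.82   14.96] yaw -0.5013 sides [124.9  78.9 126.3  78.5]
[530.4 197.1  60. ]
[530.  196.5  60. ]
c1 rib ((282.9913635253906, 217.85345458984375), (13.036290168762207, 50.794551849365234), 49.76364517211914) [260 198  46  41 615]
c2 rib ((283.0000305175781, 215.00003051757812), (49.497474670410156, 12.727922439575195), 45.0) [262 195  43  42 630]
rib (array([ 526.34753065, -176.53168446,   37.53179924]), np.float64(0.30906635627645135))
```

```bash
python3 - <<'E'
from h import *
yaw=2.640; o=[np.pi,0,yaw]; x,y=527.3,-176.7
bot.grip(0.45,effort=60)
bot.move_ptp([x,y,110],o); bot.movel([x,y,45],max_speed=100)
f0=bot.get_state()["contact_force"]
hit=bot.movel([x,y,22.5],max_speed=40,threshold=4)
s=bot.get_state();print(hit,s["tcp_pos"].round(1),s["contact_force"]-f0,s["t"])
if not hit:
    bot.grip(0.0,effort=90); bot.dwell(0.2)
    s=bot.get_state();print("grip",s["opening"],s["gripper_force"],s["contact_force"]-f0)
    bot.movel([x,y,90],max_speed=80); bot.dwell(0.3)
    s=bot.get_state();print("lift",s["opening"],s["gripper_force"],s["contact_force"]-f0,s["wrist_torque"],s["tcp_pos"].round(1),s["t"])
    T=imaging.capture("wrist"); cv2.imwrite("pics/lift.png",T)
E
```

```text
False [ 527.2 -176.7   22.4] [ 0.10739168  0.64763919 -0.34993864] 10.0583
grip 0.11821547387595502 88.39205503463745 [-1.21017023 -0.05855762  4.41180804]
lift 0.1145607121851947 87.89858937263489 [ 0.13198113  0.27248618 -2.39542871] [-0.0294903   0.01136587 -0.01710722] [ 527.  -176.6   89.6] 11.9167
```

View pics/lift.png

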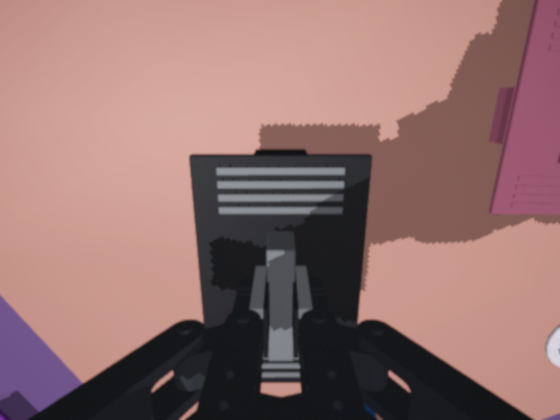

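The cover is held and squared in the gripper, with its far plate edge level from (191,155) to (370,155). I'll use that edge to check the offset in the hand, then carry it over the housing.

```bash
python3 - <<'E'
from h import *
s=bot.get_state(); m=imaging.camera_model("wrist"); Rt=Ro.from_euler("xyz",s["orientation"])
E_=plane(m,[(191,155),(370,155)],s["tcp_pos"][2]-22.4+19); print("edge in tool",Rt.inv().apply(E_-s["tcp_pos"]).round(1))
yaw=0.132+np.pi-2*np.pi; o=[np.pi,0,yaw]; x,y=530.4,196.8
t=s["tcp_pos"]; bot.movel([t[0],t[1],170],max_speed=200)
bot.move_ptp([x,y,170],o); bot.dwell(0.3)
s=bot.get_state(); print(s["tcp_pos"].round(2),s["orientation"].round(4),s["contact_force"].round(2),s["opening"],s["t"])
im=imaging.capture("wrist"); cv2.imwrite("pics/hov.png",im)
S=imaging.capture("scene"); cv2.imwrite("pics/hovS.png",S)
c=cv2.resize(S[170:310,350:510],(560,490),interpolation=cv2.INTER_CUBIC); cv2.imwrite("pics/hovSc.png",c)
E
```

```text
edge in tool [[ 62.3 -37.2   3.4]
 [ 62.3  39.3   3.4]]
[530.72 195.99 170.03] [-3.1415e+00  1.0000e-04 -3.0111e+00] [ 0.06 -0.06 -0.84] 0.11577523020563617 14.2083
```

View pics/hov.png

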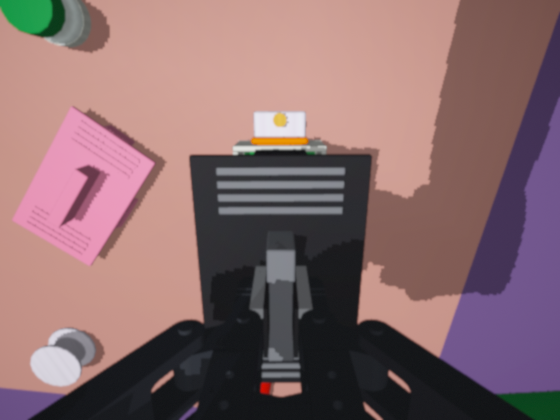

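The cover is centred over the housing in tool y: plate mid-column 280.5, rim mid-column about 280. I'll check the rim prediction in pixels, then lower it to just above the rim.

```bash
python3 - <<'E'
from h import *
m=imaging.camera_model("wrist"); s=bot.get_state(); c=np.array([530.4,196.8,0]); R=Ro.from_euler("z",0.132)
P=c+R.apply([[-52,-35,60],[-52,35,60],[-58,-22,52],[-58,22,52]]); print("pred rim corners, bead ends",project(m,P).round(1).tolist())
im=cv2.imread("pics/hov.png"); hsv=cv2.cvtColor(im,cv2.COLOR_BGR2HSV)
mk=(hsv[...,0]>8)&(hsv[...,0]<20)&(hsv[...,1]>200)&(hsv[...,2]>150); mk[:125]=0;mk[160:]=0; p=np.argwhere(mk); print("bead px cols",p[:,1].min(),p[:,1].max(),"rows",p[:,0].min(),p[:,0].max())
g=im.min(2).astype(int); print("rim row148",[i for i in range(215,345) if g[149,i]>140][:1],[i for i in range(215,345) if g[149,i]>140][-1:])
print("plate row157 dark span",[i for i in range(150,420) if im[165,i].max()<60][0],[i for i in range(150,420) if im[165,i].max()<60][-1])
x,y=530.4,196.8
bot.movel([x,y,86],max_speed=80); bot.dwell(0.4)
s=bot.get_state(); print(s["tcp_pos"].round(2),s["contact_force"].round(2),s["wrist_torque"].round(3),s["t"])
im=imaging.capture("wrist"); cv2.imwrite("pics/low.png",im); S=imaging.capture("scene")
a=cv2.resize(im[90:230,170:390],(600,382),interpolation=cv2.INTER_CUBIC); b=cv2.resize(S[200:300,370:490],(256,213),interpolation=cv2.INTER_CUBIC)
o=np.zeros((600,600,3),np.uint8); o[:382]=a; o[382:595,:256]=b; cv2.imwrite("pics/lowc.png",o)
E
```

```text
pred rim corners, bead ends [[231.1, 145.3], [326.2, 145.3], [249.4, 135.9], [307.9, 135.8]]
bead px cols 252 307 rows 138 143
rim row148 [215] [325]
plate row157 dark span 192 369
[530.49 196.8   86.15] [ 0.36 -0.57 -1.39] [ 0.014  0.025 -0.002] 15.9083
```

View pics/lowc.png

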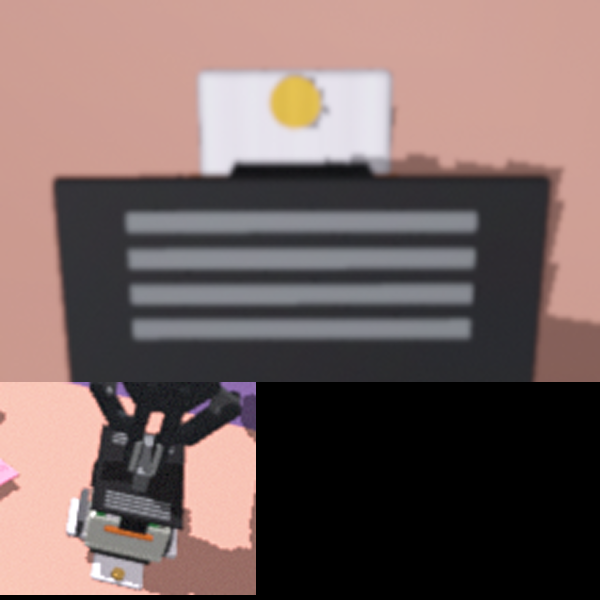

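The low view shows the plate centred at crop column 301 and the clip arm at 302, but the housing's clamp at 294. So the housing sits about 1.3 mm towards −y, which matches the ~1 mm lateral camera bias found from the cover in the hand. I'll correct y and press in small force-guarded steps.

```bash
cat > press.py <<'E'
from h import *
x,y=530.4,195.6
bot.movel([x,y,86],max_speed=30); bot.dwell(0.4)
s=bot.get_state(); f0=s["contact_force"].copy(); z=s["tcp_pos"][2]; print("free",s["tcp_pos"].round(2),f0.round(2))
z=85.0; F=0
while z>50 and s["t"]<40:
    z-=1.0
    hit=bot.movel([x,y,z],max_speed=12,threshold=max(21-F,3))
    s=bot.get_state(); d=s["contact_force"]-f0; F=max(d[2],0)
    print(round(z,1),s["tcp_pos"].round(1),d.round(1),s["wrist_torque"].round(2),hit,round(s["t"],2))
    if F>19 or abs(d[0])>12 or abs(d[1])>12: break
E
python3 press.py
```

```text
free [530.39 195.59  85.98] [ 0.72  0.26 -1.36]
84.0 [530.3 195.6  83.9] [-1.5 -0.6 -0.7] [0.03 0.03 0.  ] False 16.98
83.0 [530.4 195.6  82.9] [-1.1 -0.5  0.2] [0.04 0.   0.01] False 17.23
82.0 [530.3 195.6  81.9] [-0.4  0.8  0.5] [-0.04 -0.02  0.02] False 17.48
81.0 [530.3 195.6  80.9] [-1.1 -0.2  0.9] [-0.    0.01  0.05] False 17.73
80.0 [530.3 195.6  79.9] [-1.  -0.1  0.2] [-0.02  0.07 -0.04] False 17.98
79.0 [530.3 195.6  78.9] [-0.7  0.1  0.2] [-0.03  0.   -0.03] False 18.23
78.0 [530.3 195.6  77.9] [-0.6  0.5 -0.2] [-0.04 -0.06 -0.  ] False 18.48
77.0 [530.3 195.6  76.9] [-1.3 -0.8  0.1] [0.01 0.07 0.04] False 18.73
76.0 [530.3 195.6  76. ] [-0.8 -0.3  1.1] [ 0.02  0.17 -0.02] False 18.98
75.0 [530.3 195.6  74.9] [-0.8  0.3  1.3] [-0.02  0.22 -0.01] False 19.23
74.0 [530.3 195.6  73.9] [-1.7 -0.9  1.7] [-0.03  0.28  0.01] False 19.48
73.0 [530.4 195.6  73. ] [-1.6 -1.5  1.8] [-0.06  0.31  0.05] False 19.73
72.0 [530.4 195.6  72. ] [-2.   0.2  2.2] [-0.05  0.37 -0.02] False 19.98
71.0 [530.4 195.6  71. ] [-1.3 -0.1  2.3] [-0.04  0.4  -0.03] False 20.23
70.0 [530.4 195.6  70. ] 
[... 227 characters left out ...]
 -1.2  7. ] [-0.11  0.85 -0.01] False 21.23
66.0 [530.5 195.7  66.6] [-3.2 -0.4  9.2] [-0.16  1.09  0.  ] False 21.48
65.0 [530.3 195.7  65.7] [-3.7 -1.3  9.2] [-0.17  1.07 -0.  ] False 21.73
64.0 [530.  195.7  64.2] [-3.5 -0.4  6.2] [-0.05  0.88  0.02] False 21.98
63.0 [529.7 195.5  62.5] [-4.3 -0.5  2.8] [0.03 0.73 0.06] False 22.23
62.0 [529.8 195.5  61.7] [-5.3 -1.3  3.2] [0.04 0.92 0.1 ] False 22.48
61.0 [529.8 195.6  60.8] [-6.  -0.9  3.3] [0.01 1.05 0.05] False 22.73
60.0 [529.9 195.5  60.1] [-6.8 -1.   4.3] [0.02 1.17 0.02] False 22.98
59.0 [530.  195.6  60. ] [-8.4 -1.  12.5] [-0.19  1.67  0.03] False 23.23
58.0 [530.  195.6  59.9] [-11.5  -2.4  19.5] [-0.33  2.27  0.06] False 23.48
```

The log reads clearly. Contact comes at 76 mm, the cushion bottoms at about 68, there is a 9 N snap peak and then a drop, and it stands firm at 60 mm with 19.5 N. That is 7.4 mm of sink, consistent with fully home. I'll ease the load, release, and look.

```bash
python3 - <<'E'
from h import *
bot.dwell(0.3)
s=bot.get_state(); print(s["tcp_pos"].round(2),s["contact_force"].round(1))
x,y=529.8,195.6
bot.movel([x,y,66],max_speed=15); bot.dwell(0.3)
s=bot.get_state(); print(s["tcp_pos"].round(2),s["contact_force"].round(1),s["wrist_torque"].round(2))
bot.grip(0.4,effort=40); bot.dwell(0.3)
s=bot.get_state(); print(s["opening"],s["contact_force"].round(1)); 
bot.movel([x,y,160],max_speed=80); 
yaw=-2.5; bot.move_ptp(look_pose([530,196,60],yaw,200),[np.pi,0,yaw]); bot.dwell(0.3)
import pickle; m=imaging.camera_model("wrist"); im=imaging.capture("wrist"); cv2.imwrite("pics/fin.png",im); S=imaging.capture("scene"); cv2.imwrite("pics/finS.png",S); pickle.dump(m,open("fin.pkl","wb"))
u=project(m,[530,196,60])[0].astype(int)
a=cv2.resize(im[u[1]-100:u[1]+100,u[0]-100:u[0]+100],(400,400),interpolation=cv2.INTER_CUBIC); b=cv2.resize(S[215:300,385:470],(400,400),interpolation=cv2.INTER_CUBIC)
cv2.imwrite("pics/finc.png",np.hstack([a,b])); s=bot.get_state(); print(s["t"],s["contact_force"].round(1))
E
```

```text
[529.95 195.58  59.88] [-9.6 -2.5 18.2]
[529.9  195.53  65.93] [-3.3 -1.1  0.7] [-0.09  0.69  0.14]
0.40217774131223516 [-0.2 -0.1 -0.5]
27.7083 [ 0.4 -0.3  0.1]
```

View pics/finc.png

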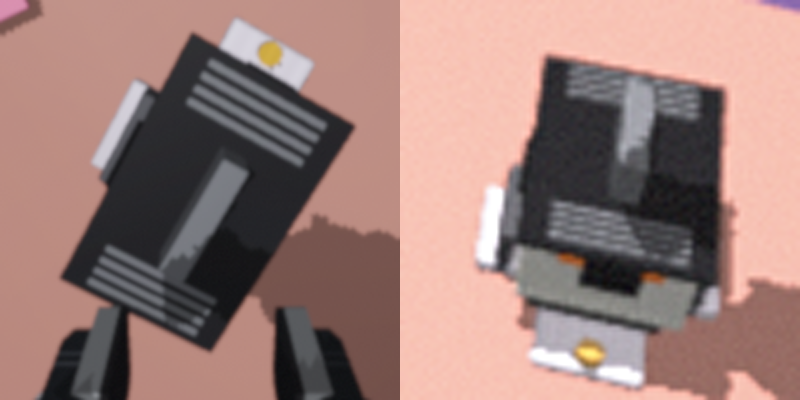

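The cover sits square on the housing, and at the visible end the clip arm reaches below the orange bead at crop (610,270). I'll check that it is level and at the right height with one more wrist view before handing in.

```bash
python3 - <<'E'
from meas import *
yaw=2.3; bot.move_ptp(look_pose([530,196,60],yaw,200),[np.pi,0,yaw]); bot.dwell(0.3)
cams["f2"]=imaging.camera_model("wrist"); im2=imaging.capture("wrist"); cv2.imwrite("pics/fin2.png",im2)
cams["f1"]=pickle.load(open("fin.pkl","rb")); Qf={};ov=[]
for n,f in(("f1","fin"),("f2","fin2")):
    im=cv2.imread(f"pics/{f}.png"); u=project(cams[n],[530,196,60])[0].astype(int); x0,y0=u-100
    c=cv2.resize(im[y0:y0+200,x0:x0+200],None,fx=4,fy=4,interpolation=cv2.INTER_CUBIC); hsv=cv2.cvtColor(c,cv2.COLOR_BGR2HSV)
    mk=((c.max(2)<75)|((hsv[...,1]<50)&(hsv[...,2]<150))).astype(np.uint8)*255
    mk=cv2.morphologyEx(mk,cv2.MORPH_OPEN,np.ones((25,25)))
    q,ct=quad(mk,4); Qf[n]=(q+.5)/4-.5+[x0,y0]
    cv2.polylines(c,[q.round().astype(int)],True,(255,255,0),2); ov.append(cv2.resize(c,(400,400)))
cv2.imwrite("pics/ovf.png",np.hstack(ov))
tri4("f1",Qf["f1"],"f2",Qf["f2"],64)
print(bot.get_state()["t"])
E
```

```text
[610.7 166.8 121. ] 14.02
[476.2 145.1  31.1] 0.42
[463.5 241.2  18.2] 3.0
[552.3 201.6 183. ] 5.1
centre [525.67 188.69  88.32] yaw -0.0799 sides [163.2  97.8 191.3  91.9]
29.4167
```

View pics/ovf.png

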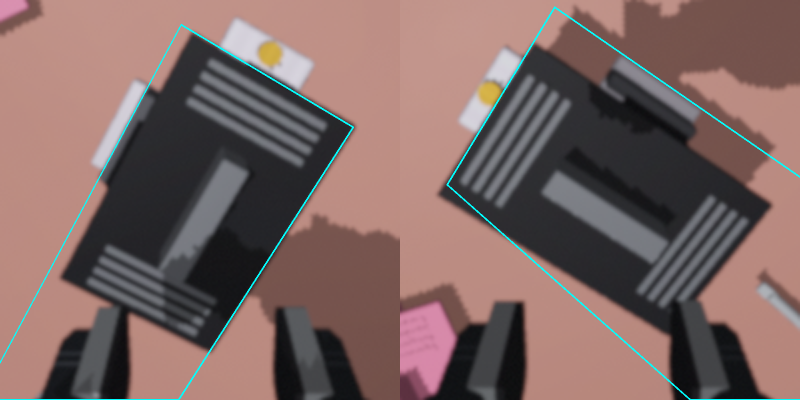

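The fit caught the fingers, so I take the plate corners straight from the picture. Left: (190,33), (354,126), (211,351), (62,277). Right, with 400 subtracted: (136,45), (371,205), (40,194); the fourth is behind a finger.

```bash
python3 - <<'E'
from meas import *
f1=pickle.load(open("fin.pkl","rb")); f2=imaging.camera_model("wrist")
def full(m,pts): return np.array(pts,float)/2+project(m,[530,196,60])[0].astype(int)-100
A=full(f1,[(190,33),(354,126),(211,351),(62,277)]); B=full(f2,[(136,45),(371,205),(40,194)])
PA=plane(f1,A,64);PB=plane(f2,B,64)
for b,pb in zip(B,PB):
    i=np.argmin(np.linalg.norm(PA-pb,axis=1)); x,r=tri([(f1,A[i]),(f2,b)]); print(x.round(1),round(r,2))
print("centre",PA.mean(0).round(1),"plate",np.linalg.norm(PA-np.roll(PA,-1,0),axis=1).round(1))
e=PA[0]-PA[3]; print("yaw",np.arctan(e[1]/e[0]))
E
```

```text
[464.9 228.4  59.4] 0.61
[587.  244.7  61.3] 0.27
[475.4 149.9  57.2] 0.23
centre [529.8 196.9  64. ] plate [ 78.  122.4  77.3 121.7]
yaw 0.14286635549383786
```

```bash
python3 -c "
from bench import bot
print(bot.sign_off())"
```

```text
the job is handed in; nothing more can be done
None
```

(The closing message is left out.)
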